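Stand the picture block between the globe and the pencil cup

ROBOT

A 7-joint arm with a two-finger parallel gripper is mounted at the origin on the work surface. World frame = base frame: x ahead of the robot, y to its left, z up, the work surface at z = 0. Lengths are in m, angles in rad, forces in N, time in s.
With the tool pointing down it reaches from about 0.4 to 0.875 m from the base axis. Payload 19.3 kg.
Tool frame: the origin (TCP) lies midway between the tips of the shut fingers; the grasp point (between the pads) lies 19 mm behind it; z points along the fingers, y is the line along which they close (so a half turn about z gives the same grasp; the last joint's range is limited). The gripper opens to 85 mm and grips with 20 to 120 N. Pads are 22 mm wide; open, the fingers measure 114 mm over their backs; the gripper's body (76 mm by 85 mm) begins 54 mm behind the grasp point. The pads swing forward as they close: fully open they stand 13 mm farther back than shut.
Start: joints at [-1.177, 0.521, -0.036, 1.599, 0.021, 1.021, -0.113], TCP at [0.28, 0.559, 0.231] pointing down, gripper open.
Joint ranges: [-2.91, 2.91], [-0.3, 2.13], [-1.5, 1.42], [0.17, 2.43], [-1.26, 4.41], [0.16, 1.93], [-2.52, 2.52]. Speed limits (rad/s): [1.89, 1.89, 2.39, 2.39, 3.01, 3.01, 3.01].

INTERFACE

Orientations are given as a rotation vector (axis times angle).
In Python, from cell import ctrl gives the robot as it stands.
- The arm moves only by the shell command python3 -m jog 'ROWS' [OPENING]. ROWS is JSON, one flat list of numbers, 6 for each row, row after row: the shift along the tool's x, y, z scaled (see below), then the turn, a rotation vector about the tool's x, y, z scaled (see below). In form: [dx, dy, dz, ax, ay, az, dx, dy, dz, ax, ay, az, ...]. A call has 1 to 5 rows; each row is the pose to reach, as a shift and turn from the pose commanded when the call began, along the tool's axes at that moment; what a row does not reach only later rows make up. The controller multiplies each number of a shift by 20 cm and each number of a turn by 30 degrees. A row lasts 1/8 s, in which the tool goes at most 62.5 mm and 10.7 degrees, less where a joint would pass 70% of its speed; a pose out of reach is approached as far as the arm can. A call with a number of a shift or a turn outside -1 to 1 is refused whole. A call with a gripper value outside its range is refused whole. OPENING is the opening, from 0 (shut) to 1 (fully open), set as the call begins (- or left out, the last holds). The fingers move at their own pace and stop on an object; the grip force is fixed at half the most. Time passes only in rows, so rows that repeat a pose let the fingers close. It gives the time, the measured TCP pose, the force, the opening and the grip force at its end, in the units of the state.
- ctrl.get_state(): the state, without advancing time (a new reading comes with each control period).
- ctrl.snapshot(name): name is "side" or "top" or "wrist"; returns the picture (400x640x3 uint8, red, green, blue); there is no depth.
- ctrl.get_calibration(name): a dict with "camera_matrix" (3x3 intrinsics, pixels), "origin" and "orientation" of the camera in the world. Camera axes: x right, y down, z forward; pixel columns grow to the right and rows downward; lengths in m; the calibration is good to about 2 mm. A picture is of the moment at which its call begins: read the wrist's pose just before it. get_calibration takes no time and is no camera call; for the wrist camera it gives the pose at the moment of the call.
- ctrl.sign_off(): hands the job in; it is judged then, once.
Trained networks look in the newest picture that a camera, given by its name, has taken for a name from the list of things; names that differ only in an ending like _2 or _b are one class to them, and where a whole thing is asked for, a point or a joint stands for the part that bears it (a point fixed in the world has none). Each returns a list of dicts, best first, with "score" (0 to 1); they miss things now and then, are a little off and sometimes report something else, mostly with a low value. They report only what shows in the picture. A call takes as long as a camera call. They do not tell look-alikes from the thing itself.
- ctrl.find_in(camera, name): "location" ([x, y, z] in m, in the coordinates of the camera as it stood for that picture, good to about 4 mm: the middle of the surface that is visible of it).
- ctrl.spot_point(camera, name): "location" ([x, y, z] in m, in the coordinates of the camera as it stood for that picture, good to about 4 mm: a listed point, or the origin of a listed thing).
The state is a dict: "clock": time; "joints": joint angles; "joint_velocities": joint speeds; "joint_torque": joint torques, N m; "tool_pos": TCP position; "tcp_rot": TCP orientation; "wrist_force": force on the tool from outside, world axes, zero at the start; "wrist_torque": the same for the moment, N m; "width": finger opening in m; "grasp_force": force on a finger pad.
Only numpy, scipy, OpenCV 4.12 (cv2) and the standard library are available. Lean on these libraries where they do the work, as an engineer would, in place of code of your own. Each camera call takes 0.05 s, during which the arm holds its last target. There are 200 camera calls.

TASK

The picture block is to go on show on the desk: slide the book rack's end well open, lift the block out, and set it down gently on the desk, upright, midway between the globe and the pencil cup and in line with the two (either face may be in front). Leave everything else on the desk where it is.

Things in the scene. Friction and masses are not known exactly. Their poses are not given: they have to be found in the camera images.
- picture: two-sided picture block: upright pale wooden block with a picture on both faces, 32 mm thick (x), 110 mm wide (y), 130 mm tall (z), about 0.3 kg; origin at the centre of its underside. At first it stands in the rack on the 18 mm base board (its top 148 mm above the desk), its faces towards the rack's two ends, with 1 to 10 mm of play between them.
- picture_left (a point): midpoint of the block's lower edge at its +y end (55 mm from the origin)
- picture_right (a point): midpoint of the block's lower edge at its -y end (55 mm from the origin)
- rack: wooden book rack fixed to the desk, origin on the desk under the slot for the block. Base board x -165 to +60 mm, 120 mm wide (y), 18 mm thick. Fixed end: low board at x +17 to +37 mm, top at z 78 mm. Sliding end: tall board, 110 mm wide, x -33 to -17 mm when closed, top at z 141 mm, so fingers get hardly any hold on the block until it is slid along the rack's -x (roughly towards the robot).
- rack_end (a joint): travel of the rack's sliding end in m: 0 closed, 0.11 fully open (moves along the rack's -x). Needs about 2 N and stays where it is left.
- rack_knob (a point): centre of the top face of the upright brass knob on top of the sliding end: cylinder 28 mm in diameter, from z = 150 to 172 mm above the desk on a thin stem, so its top is 24 mm above the block's top
- globe: desk globe: blue ball of 80 mm diameter on a round brass foot of 84 mm diameter, 131 mm tall, loose, origin at the centre of its underside
- pencil_cup: round black open cup with three pencils in it, 76 mm diameter, 95 mm tall (pencils to 136 mm), loose, origin at the centre of its underside. Globe, cup and vase stand at the corners of a triangle with 250 mm sides (centre to centre), in any order.
- vase: white narrow-necked vase, 80 mm greatest diameter, 135 mm tall, loose, origin at the centre of its underside. Leave alone.
- paperweight: low round brass paperweight, 58 mm diameter, 26 mm tall, in the middle of globe, cup and vase, origin at the centre of its underside. Leave alone.
- glasses_case: tan spectacle case, 160 x 60 x 36 mm, lying on the desk, origin at the centre of its underside. Leave alone.
- stapler: stapler, 150 x 38 mm, 57 mm tall, origin at the centre of its underside. Leave alone.
- horse: copper horse figurine on a 50 x 110 mm wooden plinth, 115 mm tall, origin at the centre of its underside. Leave alone.
Things that resemble listed ones, but are neither listed nor needed, are in the scene too. What is shaped like the pencil_cup but green or pink is not meant.

How it is judged:
On the way, in this order (a step that is already met when the one before it is completed fails the run):
1. the rack's end is slid open by at least 30 mm (value of joint rack_end above 0.03 m), for 0.1 s.
2. the picture block is lifted out of the rack, its underside at least 50 mm above the desk (height (world z) of picture above 0.05 m), for 0.1 s.
At the end, for the whole second after the job is handed in: Block upright (0.06 rad) and still on the desk, within 15 mm of midway between globe and pencil cup, both its ends within about 16 mm of their line (judged by distances to globe, cup and vase); other loose things within 20 mm of their starts, globe, cup and vase upright (horizontal distance between picture and globe below 0.14 m and horizontal distance between picture and pencil_cup below 0.14 m and horizontal distance between picture_left and vase between 0.2074 and 0.2394 m and horizontal distance between picture_right and vase between 0.2074 and 0.2394 m and angle between picture's own z axis and vertical below 0.06 rad and height (world z) of picture below 0.005 m and linear speed of picture below 0.02 m/s and distance of each of globe, pencil_cup, vase, paperweight, glasses_case, stapler, horse from where it was at the start of the episode below 0.02 m and angle between each of globe, pencil_cup, vase's own z axis and vertical below 0.2 rad); the robot touches nothing.
It fails at once if the block is dropped or slammed onto the desk (faster than 0.6 m/s close above it) (height (world z) of picture below 0.017 m and linear speed of picture above 0.6 m/s).
It fails at once if another thing on the desk is pushed more than 20 mm away (distance of any of globe, pencil_cup, vase, paperweight, glasses_case, stapler, horse from where it was at the start of the episode above 0.02 m).
It fails at once if globe, cup, vase or picture block is knocked over (angle between any of globe, pencil_cup, vase, picture's own z axis and vertical above 0.7 rad).
It also fails if it takes over 51 s, if anything falls off the work surface, if the arm or the gripper's body presses on something with over 40 N, if the wrist force passes 120 N, or if a joint passes its speed limit or range.

## Working session

There is one attempt and no reset: what is moved stays moved. The work goes in short steps, Python scripts to look and compute and a shell command to move; the robot and the scene stay as the last step left them, time stands still between calls to the robot, and variables do not carry over. Pictures are saved under pics/ and viewed, at most 10 in all, crops included, and the job is handed in when it is done.

```bash
mkdir -p pics; ls; cat > h.py <<'E'
from cell import ctrl
import numpy as np, cv2
from scipy.spatial.transform import Rotation as R
def cal(n):
    c=ctrl.get_calibration(n); O=np.array(c["orientation"],float)
    M=O if O.shape==(3,3) else R.from_rotvec(O).as_matrix() if O.size==3 else R.from_quat(O).as_matrix()
    return np.array(c["camera_matrix"]),np.array(c["origin"]),M
def snap(n,f=None):
    c=cal(n); im=ctrl.snapshot(n)
    if f: cv2.imwrite(f"pics/{f}.png",im[:,:,::-1])
    return c,im
def look(fn,n,c,name,k=3):
    for d in getattr(ctrl,fn)(n,name)[:k]:
        p=np.array(d["location"]); q=c[0]@p
        print(n,fn,name,round(d["score"],2),np.round(c[1]+c[2]@p,3),"px",np.round(q[:2]/q[2]))
def tool():
    s=ctrl.get_state(); return np.array(s["tool_pos"]),R.from_rotvec(s["tcp_rot"]),s
E
python3 - <<'E'
from h import *
print(ctrl.get_calibration("top"))
t,r,s=tool(); print(t,r.as_matrix().round(3),s["clock"])
for n in ("top","side"):
    c,im=snap(n,n+"0")
    for k in ["picture","rack","rack_knob","globe","pencil_cup","vase","paperweight"]: look("spot_point",n,c,k)
E
```

```text
pics
{'camera_matrix': array([[413.28159609,   0.        , 319.87478574],
       [  0.        , 413.28159609, 193.25569816],
       [  0.        ,   0.        ,   1.        ]]), 'origin': array([0.36418386, 0.0437499 , 1.53163602]), 'orientation': array([-2.14358934,  2.14277187, -0.14566717])}
[0.27947068 0.55865841 0.23071334] [[-0.894  0.447 -0.   ]
 [ 0.447  0.894 -0.001]
 [-0.    -0.001 -1.   ]] 0.0
top spot_point picture 0.63 [ 0.508 -0.324  0.019] px [423. 214.]
top spot_point rack 0.57 [ 0.509 -0.317  0.004] px [421. 214.]
top spot_point rack_knob 0.6 [ 0.481 -0.311  0.17 ] px [431. 217.]
top spot_point rack_knob 0.27 [0.683 0.244 0.002] px [270. 168.]
top spot_point globe 0.76 [0.427 0.266 0.004] px [263. 236.]
top spot_point pencil_cup 0.94 [0.538 0.043 0.   ] px [323. 206.]
top spot_point pencil_cup 0.82 [ 0.54  -0.1   -0.001] px [362. 205.]
top spot_point pencil_cup 0.73 [0.666 0.097 0.002] px [309. 172.]
top spot_point vase 0.84 [ 0.681  0.247 -0.001] px [270. 168.]
top spot_point paperweight 0.63 [0.547 0.187 0.003] px [285. 203.]
side spot_point picture 0.78 [ 0.505 -0.323  0.021] px [377. 170.]
side spot_point rack 0.74 [ 0.506 -0.32  -0.004] px [376. 175.]
side spot_point rack_knob 0.65 [ 0.482 -0.318  0.175] px [387. 139.]
side spot_point rack_knob 0.37 [0.41  0.49  0.002] px [311. 347.]
side spot_point globe 0.64 [0.427 0.26  0.004] px [337. 286.]
side spot_point pencil_cup 0.77 [ 0.664  0.095 -0.001] px [293. 230.]
side spot_point pencil_cup 0.75 [ 0.536 -0.104 -0.001] px [348. 206.]
side spot_point pencil_cup 0.54 [0.541 0.043 0.001] px [331. 231.]
side spot_point vase 0.86 [ 0.678  0.25  -0.004] px [267. 260.]
side spot_point paperweight 0.79 [ 0.546  0.181 -0.001] px [313. 257.]
```

```bash
python3 -c "
import cv2,numpy as np
a=cv2.imread('pics/top0.png');b=cv2.imread('pics/side0.png');print(a.shape)"
```

```text
(400, 640, 3)
```

View pics/top0.png

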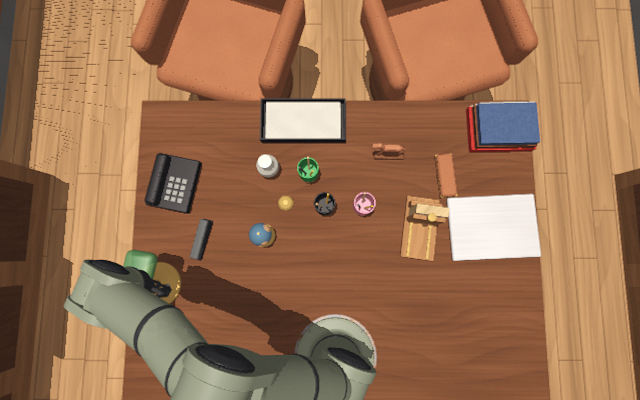

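View pics/side0.png

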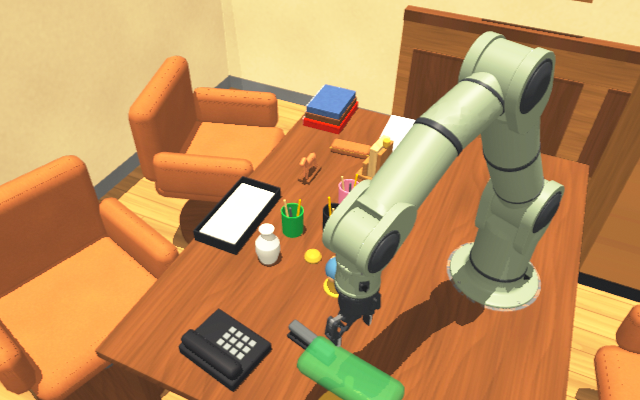

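The top view shows the black cup at (325,204), the green look-alike at (308,170), the pink one at (365,204), the globe at (262,236), the vase at (267,166) and the rack at (425,230). The black cup at (325,204) fits: it is black, and it lies about 0.25 m from both globe and vase. I'll confirm it in a crop and fit the rack's yaw there too.

```bash
python3 - <<'E'
from h import *
a=cv2.imread('pics/top0.png'); K,o,M=cal("top")
S=5; x0,y0=395,180
big=cv2.resize(a[y0:y0+90,x0:x0+70],None,fx=S,fy=S,interpolation=cv2.INTER_CUBIC)
def pr(P): q=(K@M.T@(np.array(P)-o).T).T; return q[:,:2]/q[:,2:]
for yaw,col in ((-0.05,(255,0,0)),(-0.12,(0,255,0)),(-0.19,(0,0,255))):
    c,s=np.cos(yaw),np.sin(yaw)
    k=np.array([.481,-.314])+.025*np.array([c,s])
    P=[[k[0]+c*x-s*y,k[1]+s*x+c*y,.018] for x,y in ((-.165,-.06),(.06,-.06),(.06,.06),(-.165,.06))]
    cv2.polylines(big,[((pr(P)-[x0,y0]+.5)*S).astype(int)],True,col,1)
b=cv2.resize(a[150:250,245:385],None,fx=3,fy=3)
out=np.zeros((450,350+420,3),np.uint8); out[:450,:350]=big; out[:300,350:]=b
cv2.imwrite("pics/crop1.png",out)
E
```

```text
(no output)
```

View pics/crop1.png

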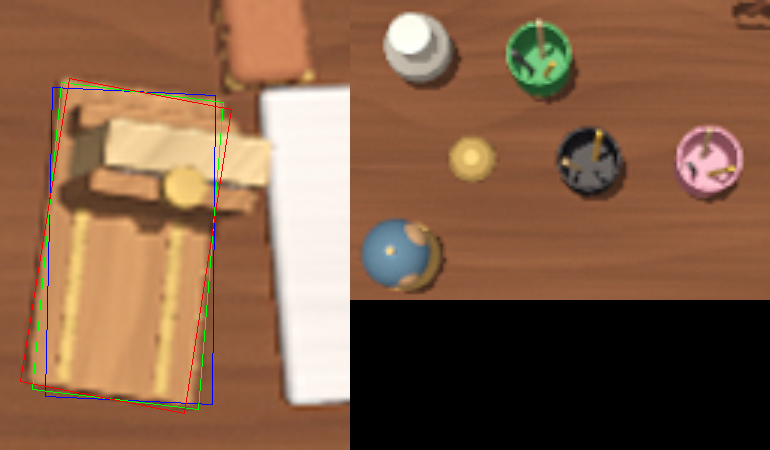

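The crop confirms the black cup, centred at (590,160) in the right panel, and the rack yaw is about -0.12 (green outline). Setting out.

```bash
cat >> h.py <<'E'
def go(x,y,z,yaw):
    """tool-frame shift (units of 20cm) and turn (30deg) to put TCP at xyz, pointing down, tool y along yaw (mod pi)"""
    t,r,s=tool(); best=None
    for k in (0,np.pi):
        Y=np.array([np.cos(yaw+k),np.sin(yaw+k),0]); Z=np.array([0,0,-1.]); X=np.cross(Y,Z)
        rv=(r.inv()*R.from_matrix(np.c_[X,Y,Z])).as_rotvec()
        if best is None or np.linalg.norm(rv)<np.linalg.norm(best): best=rv
    d=r.inv().apply(np.array([x,y,z])-t)
    print("t",round(s["clock"],2),"tcp",t.round(4),"shift",(d/.2).round(3),"turn",(best/np.radians(30)).round(3),"F",np.round(s["wrist_force"],1),"w",round(s["width"],4),"g",round(s["grasp_force"],1),"j7",round(s["joints"][6],2))
E
python3 -m jog '[-1,-0.56,-0.15,0,0,1,-1,-0.56,-0.15,0,0,1,-1,-0.56,-0.15,0,0,1,-1,-0.56,-0.15,0,0,1]' 1
python3 -c "
from h import *
go(.44,-.31,.27,-.12)"
```

```text
clock: 1.3
tool_pos: [0.4098, 0.367, 0.2619]
tcp_rot: [1.494, 2.763, 0.001]
wrist_force: [0.4, 0.8, 0.2]
width: 0.0851
grasp_force: 0.0
t 1.3 tcp [0.4098 0.367  0.2619] shift [-2.915 -1.726 -0.041] turn [0.002 0.    1.335] F [0.4 0.8 0.2] w 0.0851 g 0.0 j7 -0.2
```

```bash
python3 -m jog '[-1,-0.35,0,0,0,1,-1,-0.35,0,0,0,1,-1,-0.35,0,0,0,1,-1,-0.35,0,0,0,1]' 1
python3 -c "
from h import *
go(.44,-.31,.27,-.12)"
```

```text
clock: 1.8
tool_pos: [0.4607, 0.1605, 0.2617]
tcp_rot: [2.161, 2.28, 0.001]
wrist_force: [0.4, -0.1, 0.3]
width: 0.0851
grasp_force: 0.0
t 1.8 tcp [0.4607 0.1605 0.2617] shift [-2.344 -0.229 -0.041] turn [0.001 0.    0.332] F [ 0.4 -0.1  0.3] w 0.0851 g 0.0 j7 -0.29
```

```bash
python3 -c "
from h import *
c,im=snap('wrist','w1')
for k in ['globe','pencil_cup','vase','paperweight']: look('spot_point','wrist',c,k)
print(c[1],c[2].round(2).tolist())"
python3 -m jog '[-1,-0.1,0,0,0,0.33,-1,-0.1,0,0,0,0.33,-1,-0.1,0,0,0,0.33,-1,-0.1,0,0,0,0.33]' 1
python3 -c "
from h import *
go(.44,-.31,.27,-.12)"
```

```text
wrist spot_point globe 0.8 [ 0.429  0.261 -0.   ] px [297.  94.]
wrist spot_point globe 0.19 [0.546 0.182 0.002] px [378. 158.]
wrist spot_point pencil_cup 0.76 [0.662 0.095 0.   ] px [447. 219.]
wrist spot_point pencil_cup 0.57 [ 0.542 -0.106 -0.003] px [356. 326.]
wrist spot_point pencil_cup 0.56 [ 0.536  0.036 -0.005] px [360. 249.]
wrist spot_point vase 0.73 [ 0.678  0.244 -0.   ] px [478. 118.]
wrist spot_point paperweight 0.66 [ 0.537  0.033 -0.005] px [361. 252.]
[0.45738725 0.22776086 0.40299166] [[1.0, 0.05, 0.02], [0.05, -0.96, -0.27], [0.0, 0.27, -0.96]]
clock: 2.55
tool_pos: [0.4518, -0.0394, 0.2615]
tcp_rot: [2.346, 2.089, 0.0]
wrist_force: [1.1, 0.4, -0.3]
width: 0.085
grasp_force: 0.0
t 2.55 tcp [ 0.4518 -0.0394  0.2615] shift [-1.351  0.098 -0.042] turn [0.001 0.001 0.008] F [ 1.1  0.4 -0.3] w 0.085 g 0.0 j7 -0.02
```

```bash
python3 -m jog '[-1,0,0,0,0,0,-1,0,0,0,0,0,-1,0,0,0,0,0,-1,0,0,0,0,0]' 1
python3 -c "
from h import *
c,im=snap('wrist','w2')
for k in ['rack_knob','picture','rack','picture_left','picture_right']: look('spot_point','wrist',c,k,2)
for k in ['rack_knob','picture']: look('find_in','wrist',c,k,2)
go(.481,-.314,.27,-.12)"
```

```text
clock: 3.05
tool_pos: [0.4293, -0.2381, 0.2612]
tcp_rot: [2.346, 2.089, -0.001]
wrist_force: [0.6, 1.3, -0.6]
width: 0.0856
grasp_force: 0.0
wrist spot_point rack_knob 0.66 [ 0.482 -0.312  0.172] px [383. 273.]
wrist spot_point picture 0.77 [ 0.511 -0.326  0.019] px [380. 225.]
wrist spot_point rack 0.6 [ 0.509 -0.321 -0.001] px [375. 217.]
wrist spot_point picture_left 0.64 [ 0.738 -0.207 -0.004] px [535. 121.]
wrist find_in rack_knob 0.95 [ 0.476 -0.303  0.139] px [369. 250.]
wrist find_in picture 0.56 [ 0.504 -0.29   0.152] px [400. 240.]
t 3.45 tcp [ 0.4301 -0.2344  0.2613] shift [-0.367  0.297 -0.043] turn [ 0.    -0.001  0.018] F [0.1 0.3 0.2] w 0.0855 g 0.0 j7 0.47
```

View pics/w2.png

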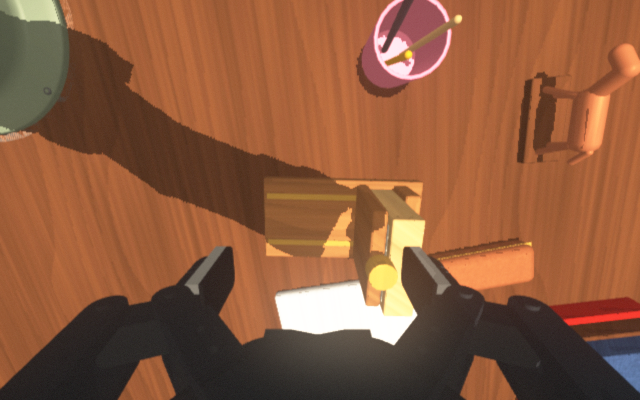

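The wrist view shows the knob at (383,275), which matches the detector's (0.482, -0.312, 0.172). I'll go down over it.

```bash
python3 -m jog '[-0.36,0.3,0,0,0,0,-0.36,0.3,0,0,0,0,-0.36,0.3,0.3,0,0,0,-0.36,0.3,0.55,0,0,0,-0.36,0.3,0.55,0,0,0]' 1
python3 -c "
from h import *
go(.482,-.313,.15,-.12)
c,im=snap('wrist','w3');look('spot_point','wrist',c,'rack_knob',2)"
```

```text
clock: 4.08
tool_pos: [0.4799, -0.3125, 0.149]
tcp_rot: [-2.339, -2.09, 0.003]
wrist_force: [0.1, -0.3, 1.5]
width: 0.0854
grasp_force: 0.0
t 4.08 tcp [ 0.4799 -0.3125  0.149 ] shift [-0.001  0.011 -0.005] turn [-0.01  -0.003  0.015] F [ 0.1 -0.3  1.5] w 0.0854 g 0.0 j7 0.69
wrist spot_point rack_knob 0.87 [ 0.48  -0.313  0.173] px [317. 273.]
```

View pics/w3.png

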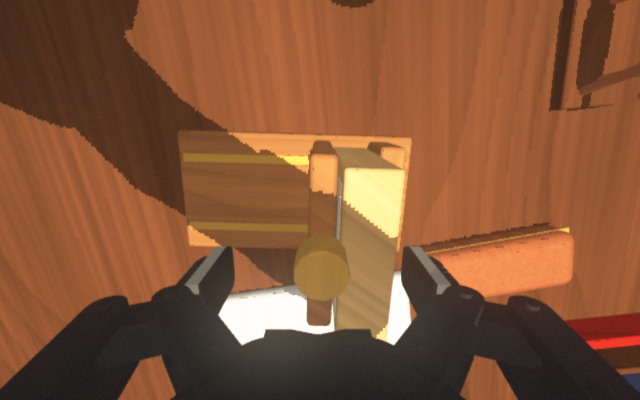

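The knob at (322,265) sits between the fingers. Raise slightly and close.

```bash
python3 -m jog '[0,0,-0.015,0,0,0,0,0,-0.015,0,0,0,0,0,-0.015,0,0,0,0,0,-0.015,0,0,0,0,0,-0.015,0,0,0]' 0
python3 -m jog '[0,0,-0.015,0,0,0,0,0,-0.015,0,0,0,0,0,-0.015,0,0,0,0,0,-0.015,0,0,0]' 0
```

```text
clock: 4.8
tool_pos: [0.4816, -0.3141, 0.1552]
tcp_rot: [2.342, 2.092, 0.001]
wrist_force: [-0.6, 2.1, 13.1]
width: 0.0257
grasp_force: 58.2
clock: 5.3
tool_pos: [0.4794, -0.3137, 0.1556]
tcp_rot: [-2.341, -2.09, 0.004]
wrist_force: [-0.9, -4.4, -26.3]
width: 0.0256
grasp_force: 65.2
```

```bash
python3 -m jog '[0,-0.1,0.015,0,0,0,0,-0.2,0.02,0,0,0,0,-0.3,0.02,0,0,0,0,-0.4,0.02,0,0,0,0,-0.5,0.02,0,0,0]' 0
python3 -c "
from h import *
go(.507,-.318,.27,-.12)"
```

```text
clock: 5.92
tool_pos: [0.3837, -0.3006, 0.155]
tcp_rot: [2.34, 2.095, 0.008]
wrist_force: [5.4, 24.7, 43.5]
width: 0.0254
grasp_force: 72.4
t 5.92 tcp [ 0.3837 -0.3006  0.155 ] shift [-0.016  0.625 -0.573] turn [ 0.007 -0.006  0.018] F [ 5.4 24.7 43.5] w 0.0254 g 72.4 j7 0.76
```

```bash
python3 -m jog '[0,0,0.0,0,0,0,0,0,0,0,0,0.04,0,0,0,0,0,0.04,0,0,-0.3,0,0,0.04,0,0,-0.6,0,0,0.04]' 1
python3 -c "
from h import *
go(.507,-.318,.27,-.13)"
```

```text
clock: 6.55
tool_pos: [0.3813, -0.3028, 0.2745]
tcp_rot: [-2.365, -2.066, 0.002]
wrist_force: [1.2, -0.3, 0.0]
width: 0.0852
grasp_force: 0.0
t 6.55 tcp [ 0.3813 -0.3028  0.2745] shift [0.009 0.633 0.021] turn [-0.004  0.001 -0.009] F [ 1.2 -0.3  0. ] w 0.0852 g 0.0 j7 0.62
```

```bash
python3 -m jog '[0.02,0.2,0,0,0,0,0.02,0.4,0,0,0,0,0.02,0.63,0,0,0,0,0.02,0.63,0,0,0,0]' 1
python3 -c "
from h import *
c,im=snap('wrist','w4')
for k in ['rack_knob','picture','rack']: look('spot_point','wrist',c,k,2)
look('find_in','wrist',c,'picture',2)
go(.508,-.322,.095,-.13)"
```

```text
clock: 7.05
tool_pos: [0.5095, -0.3151, 0.272]
tcp_rot: [-2.362, -2.07, 0.002]
wrist_force: [-0.3, -1.0, -0.8]
width: 0.0851
grasp_force: 0.0
wrist spot_point rack_knob 0.88 [ 0.378 -0.299  0.173] px [168. 202.]
wrist spot_point picture 0.62 [ 0.508 -0.326  0.019] px [317. 179.]
wrist find_in picture 0.68 [ 0.512 -0.318  0.152] px [319. 197.]
t 7.3 tcp [ 0.5063 -0.3158  0.2735] shift [-0.03   0.013  0.892] turn [-0.    -0.    -0.009] F [-0.9 -0.4 -0.6] w 0.0857 g 0.0 j7 0.58
```

View pics/w4.png

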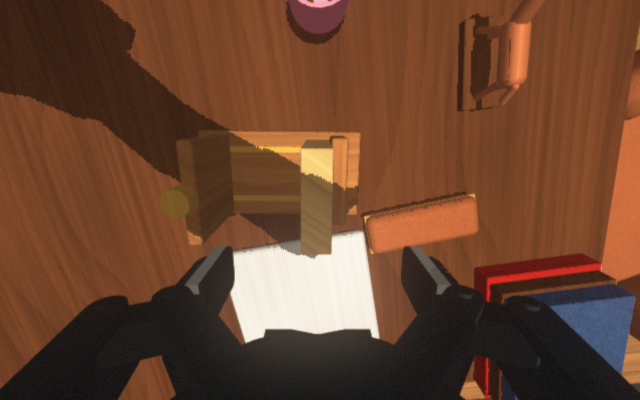

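The block top at (318,195) is square and centred between the fingers. Descend and grip.

```bash
python3 -m jog '[-0.03,0.01,0.3,0,0,0,-0.03,0.01,0.6,0,0,0,-0.03,0.01,0.8,0,0,0,-0.03,0.01,0.88,0,0,0,-0.03,0.01,0.88,0,0,0]' 1
python3 -m jog '[0,0,0,0,0,0,0,0,0,0,0,0,0,0,0,0,0,0,0,0,0,0,0,0,0,0,0,0,0,0]' 0
python3 -m jog '[0,0,0,0,0,0,0,0,-0.05,0,0,0,0,0,-0.15,0,0,0,0,0,-0.25,0,0,0,0,0,-0.35,0,0,0]' 0
python3 -c "
from h import *
go(.508,-.322,.25,-.13)"
```

```text
clock: 7.92
tool_pos: [0.508, -0.322, 0.0976]
tcp_rot: [-2.365, -2.067, 0.0]
wrist_force: [-0.7, -1.1, 0.4]
width: 0.0856
grasp_force: 0.0
clock: 8.55
tool_pos: [0.5084, -0.322, 0.0981]
tcp_rot: [2.365, 2.067, 0.001]
wrist_force: [-2.5, 1.3, 8.8]
width: 0.0314
grasp_force: 58.6
clock: 9.18
tool_pos: [0.5082, -0.3218, 0.1685]
tcp_rot: [2.365, 2.068, -0.0]
wrist_force: [0.8, 0.2, -3.8]
width: 0.0316
grasp_force: 59.7
t 9.18 tcp [ 0.5082 -0.3218  0.1685] shift [-0.001 -0.001 -0.408] turn [ 0.     0.    -0.008] F [ 0.8  0.2 -3.8] w 0.0316 g 59.7 j7 0.65
```

```bash
python3 -m jog '[0,0,-0.15,0,0,0,0,0,-0.3,0,0,0,0.1,0,-0.43,0,0,0,0.35,0,-0.43,0,0,0,0.6,0,-0.43,0,0,0]' 0
python3 -m jog '[0.25,0,0,0,0,0,0.5,0,0,0,0,0,0.75,0,0,0,0,0,1,0,0,0,0,0,1,0,0,0,0,0]' 0
python3 -c "
from h import *
go(.483,.1515,.255,.457)"
```

```text
clock: 9.8
tool_pos: [0.5242, -0.2017, 0.2541]
tcp_rot: [2.366, 2.066, 0.001]
wrist_force: [1.1, 0.0, -3.0]
width: 0.0314
grasp_force: 59.9
clock: 10.42
tool_pos: [0.5512, -0.0005, 0.2534]
tcp_rot: [-2.358, -2.074, -0.001]
wrist_force: [-0.9, -0.0, -3.7]
width: 0.0312
grasp_force: 59.9
t 10.43 tcp [ 5.512e-01 -5.000e-04  2.534e-01] shift [ 0.71  -0.435 -0.007] turn [-0.    -0.002 -1.118] F [-0.9 -0.  -3.7] w 0.0312 g 59.9 j7 0.01
```

```bash
python3 -m jog '[0.2,-0.1,0,0,0,-0.25,0.4,-0.22,0,0,0,-0.5,0.6,-0.34,0,0,0,-0.75,0.71,-0.435,0,0,0,-1,0.71,-0.435,0,0,0,-1]' 0
python3 -m jog '[0,0,0,0,0,-0.12,0,0,0,0,0,-0.12]' 0
python3 -c "
from h import *
c,im=snap('wrist','w5')
for k in ['globe','pencil_cup','vase']: look('spot_point','wrist',c,k)
c,im=snap('top','t5')
for k in ['globe','pencil_cup','vase','picture','picture_left','picture_right']: look('spot_point','top',c,k)
c,im=snap('side')
for k in ['globe','pencil_cup','vase','picture']: look('spot_point','side',c,k)
go(.483,.1515,.081,.457)"
```

```text
clock: 11.05
tool_pos: [0.4829, 0.1488, 0.2537]
tcp_rot: [-1.744, -2.612, -0.001]
wrist_force: [0.1, -0.6, -3.4]
width: 0.0314
grasp_force: 60.2
clock: 11.3
tool_pos: [0.4841, 0.1465, 0.2536]
tcp_rot: [1.67, 2.661, -0.0]
wrist_force: [-1.3, 0.1, -2.9]
width: 0.0314
grasp_force: 60.3
wrist spot_point globe 0.94 [ 0.431  0.262 -0.001] px [319.  73.]
wrist spot_point pencil_cup 0.57 [0.663 0.099 0.001] px [409. 249.]
wrist spot_point pencil_cup 0.42 [ 0.543 -0.104 -0.004] px [284. 319.]
wrist spot_point vase 0.96 [ 0.676  0.245 -0.001] px [471. 167.]
top spot_point globe 0.73 [0.427 0.266 0.003] px [263. 236.]
top spot_point pencil_cup 0.92 [0.54  0.044 0.002] px [323. 205.]
top spot_point pencil_cup 0.79 [0.665 0.098 0.002] px [309. 172.]
top spot_point pencil_cup 0.78 [ 0.538 -0.1    0.002] px [362. 206.]
top spot_point vase 0.67 [0.681 0.246 0.002] px [269. 168.]
top spot_point picture_left 0.42 [ 0.509 -0.316  0.002] px [420. 214.]
side spot_point globe 0.63 [0.425 0.263 0.001] px [338. 287.]
side spot_point pencil_cup 0.87 [0.664 0.096 0.004] px [292. 229.]
side spot_point pencil_cup 0.79 [ 0.539 -0.101 -0.002] px [347. 206.]
side spot_point pencil_cup 0.56 [0.541 0.04  0.001] px [332. 230.]
side spot_point vase 0.62 [ 0.675  0.248 -0.002] px [268. 259.]
side spot_point vase 0.6 [ 0.38  -0.301  0.173] px [412. 149.]
side spot_point picture 0.74 [0.485 0.143 0.177] px [337. 216.]
t 12.1 tcp [0.4837 0.1477 0.2533] shift [0.019 0.005 0.861] turn [-0.     0.    -0.009] F [-0.1 -0.5 -3.1] w 0.0315 g 60.3 j7 0.18
```

View pics/w5.png

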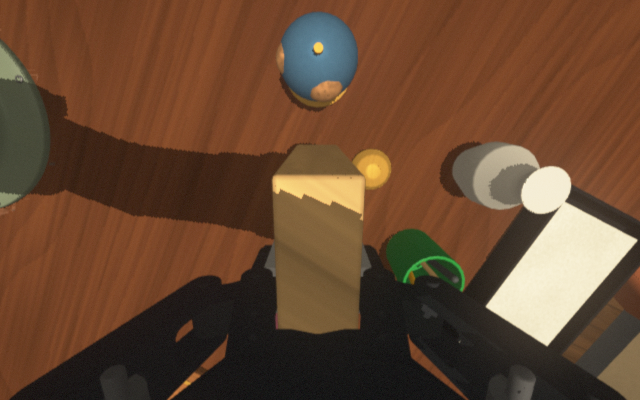

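The wrist view shows the block held square, the globe at (318,60) straight ahead in line, and the paperweight at (372,168) clear to the side. Lower it.

```bash
python3 -m jog '[0.022,0.005,0.15,0,0,0,0.022,0.005,0.35,0,0,0,0.022,0.005,0.55,0,0,0,0.022,0.005,0.7,0,0,0,0.022,0.005,0.8,0,0,0]' 0
python3 -m jog '[0,0,0.015,0,0,0,0,0,0.03,0,0,0,0,0,0.04,0,0,0,0,0,0.05,0,0,0,0,0,0.05,0,0,0]' 0
python3 -c "
from h import *
go(.483,.1525,.080,.457)"
```

```text
clock: 12.72
tool_pos: [0.4824, 0.1519, 0.0919]
tcp_rot: [-1.666, -2.663, 0.002]
wrist_force: [0.3, 0.2, -2.6]
width: 0.0312
grasp_force: 60.3
clock: 13.35
tool_pos: [0.4828, 0.1521, 0.0835]
tcp_rot: [1.666, 2.663, 0.0]
wrist_force: [0.0, -0.6, -4.1]
width: 0.0314
grasp_force: 60.2
t 13.35 tcp [0.4828 0.1521 0.0835] shift [0.001 0.002 0.017] turn [ 0.    -0.    -0.009] F [ 0.  -0.6 -4.1] w 0.0314 g 60.2 j7 0.29
```

```bash
python3 -m jog '[0,0,0.005,0,0,0,0,0,0.01,0,0,0,0,0,0.012,0,0,0,0,0,0.015,0,0,0,0,0,0.015,0,0,0]' 0
```

```text
clock: 13.98
tool_pos: [0.4827, 0.152, 0.0803]
tcp_rot: [-1.667, -2.663, 0.0]
wrist_force: [-1.1, -0.4, -1.4]
width: 0.0314
grasp_force: 60.2
```

```bash
python3 -m jog '[0,0,0.003,0,0,0,0,0,0.005,0,0,0,0,0,0.005,0,0,0]' 0
```

```text
clock: 14.35
tool_pos: [0.4828, 0.152, 0.0801]
tcp_rot: [-1.667, -2.663, -0.001]
wrist_force: [-4.8, -1.6, 20.1]
width: 0.0315
grasp_force: 63.3
```

Contact (20 N); release and withdraw.

```bash
python3 -m jog '[0,0,-0.003,0,0,0,0,0,-0.003,0,0,0,0,0,-0.003,0,0,0,0,0,-0.003,0,0,0,0,0,-0.003,0,0,0]' 1
python3 -m jog '[0,0,-0.05,0,0,0,0,0,-0.2,0,0,0,0,0,-0.4,0,0,0,0,0,-0.7,0,0,0,0,0,-0.95,0,0,0]' 1
python3 -c "
from h import *
c,im=snap('wrist','w6')
for k in ['globe','pencil_cup','vase','picture','picture_left','picture_right']: look('spot_point','wrist',c,k,2)
c,im=snap('side')
for k in ['globe','pencil_cup','vase','picture','picture_left','picture_right','paperweight']: look('spot_point','side',c,k,2)
go(.483,.1525,.080,.457)"
```

```text
clock: 14.98
tool_pos: [0.4827, 0.152, 0.0798]
tcp_rot: [-1.667, -2.663, 0.0]
wrist_force: [0.4, -0.2, 0.0]
width: 0.0852
grasp_force: 0.0
clock: 15.6
tool_pos: [0.4826, 0.1518, 0.2727]
tcp_rot: [1.667, 2.662, 0.002]
wrist_force: [-0.3, 0.2, 0.5]
width: 0.085
grasp_force: 0.0
wrist spot_point globe 0.93 [0.43  0.262 0.004] px [318.  79.]
wrist spot_point pencil_cup 0.9 [ 0.543 -0.103 -0.002] px [284. 315.]
wrist spot_point pencil_cup 0.88 [ 0.536  0.035 -0.004] px [315. 247.]
wrist spot_point vase 0.6 [0.679 0.246 0.   ] px [464. 169.]
wrist spot_point picture 0.57 [0.484 0.149 0.002] px [317. 171.]
wrist spot_point picture 0.57 [ 0.68   0.239 -0.002] px [462. 173.]
wrist spot_point picture_left 0.71 [ 0.457  0.197 -0.   ] px [315. 132.]
wrist spot_point picture_right 0.71 [0.49  0.146 0.002] px [320. 174.]
wrist spot_point picture_right 0.31 [ 0.545  0.177 -0.   ] px [362. 171.]
side spot_point globe 0.2 [0.678 0.246 0.002] px [268. 257.]
side spot_point pencil_cup 0.97 [ 0.536 -0.1    0.001] px [348. 206.]
side spot_point pencil_cup 0.86 [0.542 0.042 0.002] px [331. 230.]
side spot_point vase 0.82 [0.678 0.248 0.002] px [268. 258.]
side spot_point picture 0.87 [0.483 0.149 0.003] px [335. 256.]
side spot_point paperweight 0.75 [0.548 0.179 0.002] px [313. 256.]
t 16.35 tcp [0.4827 0.152  0.2697] shift [0.002 0.003 0.948] turn [-0.001  0.    -0.009] F [ 0.8 -0.7 -0.7] w 0.0852 g 0.0 j7 0.17
```

View pics/w6.png

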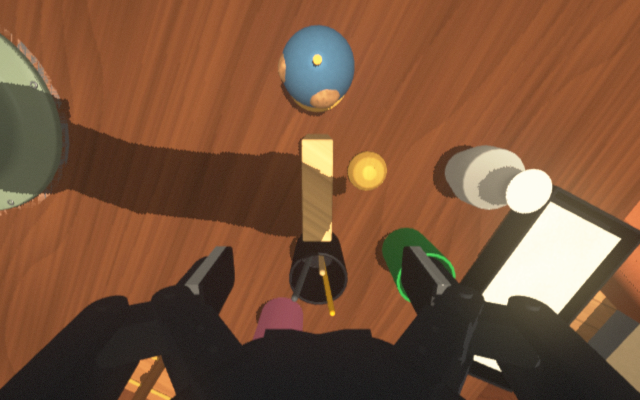

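The block stands upright at (317,190), in line with the globe at (318,65) and the black cup at (319,270). It measures within about 4 mm of the midpoint, and the gripper is clear.

```bash
python3 -c "
from cell import ctrl
print(ctrl.sign_off())"
```

```text
the job is handed in; nothing more can be done
None
```

I slid the rack's end open about 97 mm, lifted the picture block out and set it down upright, in line with the globe and black pencil cup and about 4 mm from midway, then handed the job in at about 16 s; no verdict came back.

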